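# Park the pen arm of the chart recorder

### The arm

A 7-joint arm with a two-finger parallel gripper is mounted at the origin on the work surface. World frame = base frame: x ahead of the robot, y to its left, z up, the work surface at z = 0. Lengths are in mm, angles in rad, forces in N, time in s.
With the tool pointing down it reaches from about 425 to 1025 mm from the base axis. Payload 9.4 kg.
Tool frame: the origin (TCP) lies where the fingers leave the gripper's body, on its centre line; the fingertips stand 84 mm ahead of it and the grasp point (between the pads) lies 65 mm ahead of it (tcp_to_grasp is the distance from the TCP to the grasp point, in mm); y points along the fingers, x is the direction in which the jaws open and shut, and the axes are right-handed (so a half turn about y gives the same grasp; the last joint's range is limited). The gripper opens to 93 mm and grips with 3 to 60 N. Pads are 15 mm wide; open, the fingers measure 128 mm over their backs; the gripper's body (75 mm by 188 mm) begins 65 mm behind the grasp point.
Start: joints at [-1.229, 0.599, -0.003, 1.599, 0.002, 0.943, -0.08], TCP at [294.833, 662.343, 302.718] pointing down, gripper open.
Joint ranges: [-2.57, 2.57], [-0.35, 1.97], [-1.29, 1.29], [0.11, 2.56], [-1.05, 4.19], [0.11, 1.86], [-2.63, 2.63]. Speed limits (rad/s): [2.22, 2.22, 3.01, 3.01, 3.14, 3.14, 3.14].

### API

Orientations are given as a rotation vector (axis times angle).
In Python, from station import get_obs, grab_frame, close_job, find_in, cut_out, tcp_to_grasp gives the robot as it stands.
- The arm moves only by the tool servo_tool, never from a script. Its argument "commands" is a list of rows, each a list of 3 entries, a list of its own where there are three numbers: the turn, a rotation vector about the tool's x, y, z in degrees, then the shift along the tool's x, y, z in mm, then the closure, from 0 (fully open) to 1 (shut). In form: [[[rx, ry, rz], [x, y, z], fingers], ...]. A call has 1 to 8 rows; each row shifts and turns the pose as measured when the row begins, along the tool's axes as they then stand; what a row does not reach is not made up. A row lasts 1/10 s, in which the tool goes at most 50 mm and 8.59 degrees, less where a joint would pass 70% of its speed; a pose out of reach is approached as far as the arm can. A call with a gripper value outside its range is refused whole. The fingers move at their own pace and stop on an object; "force" is the grip in N (left out, the last holds). Time passes only in rows, so rows that do not move let the fingers close. It gives the time, the measured TCP pose, the force and the opening at its end, in the units of the state.
- get_obs(): the state, without advancing time (a new reading comes with each control period).
- grab_frame(name): name is "side" or "top"; returns a dict with "color" (400x640x3 uint8, blue, green, red), "depth" (400x640 float32, mm along the optical axis (not along the pixel's ray), 0 where there is no reading), "fx", "fy", "cx", "cy" (pixels), "rvec" (rotation vector, rad) and "tvec" (3), from world to camera coordinates, as OpenCV has them. Camera axes: x right, y down, z forward; pixel columns grow to the right and rows downward; lengths in mm; the calibration is good to about 2 mm. A picture is of the moment at which its call begins.
- close_job(): hands the job in, once; it reports no verdict.
Trained networks look in the newest picture that a camera, given by its name, has taken for a name from the list of things; names that differ only in an ending like _2 or _b are one class to them, and where a whole thing is asked for, a point or a joint stands for the part that bears it (a point fixed in the world has none). Each returns a list of dicts, best first, with "conf" (0 to 1); they miss things now and then, are a little off and sometimes report something else, mostly with a low value. They report only what shows in the picture. A call takes as long as a camera call. They do not tell look-alikes from the thing itself.
- find_in(target, camera): "bbox" ([centre column, centre row, width, height] in pixels, round what is visible of it).
- cut_out(target, camera): "region" (400x640 bool, what is visible of it) and "bbox" ([centre column, centre row, width, height] in pixels, round what is visible of it).
The state is a dict: "t": time; "joint_pos": joint angles; "joint_vel": joint speeds; "joint_torque": joint torques, N m; "ee_pos": TCP position; "tool_rot": TCP orientation; "contact_force": force on the tool from outside, world axes, zero at the start; "wrist_torque": the same for the moment, N m; "opening": opening from 0.0 (shut) to 1.0 (fully open).
Only numpy, scipy, OpenCV 4.12 (cv2) and the standard library are available. Lean on these libraries where they do the work, as an engineer would, in place of code of your own. Each camera call takes 0.05 s, during which the arm holds its last target.

### The job

The chart recorder's pen arm has to be parked, but an ink jar has been left standing on the recorder's bed between the arm and its parking end (the end with the green strip). First stand that jar upright in the grey tray on the desk, then slide the pen arm, which has an orange grip, all the way to the parking end. Leave the other ink jar, behind the arm, where it stands.

Things in the scene. Friction and masses are not known exactly. Their poses are not given: they have to be found in the camera images.
- jar_blue: closed ink jar, amber glass with a blue cap: upright cylinder 40 mm across, 60 mm tall with cap, about 90 g, loose on the recorder's bed, 85 mm above the desk. Origin: centre of its underside, z up. Of the blue and red jars the one in the way stands on the +y side of the arm (axes of pen_arm_grip), 90 mm or more from its centre line; the other on the -y side, 60 mm or more away
- jar_red: closed ink jar, amber glass with a red cap: upright cylinder 40 mm across, 60 mm tall with cap, about 90 g, loose on the recorder's bed, 85 mm above the desk. Origin: centre of its underside, z up. Of the blue and red jars the one in the way stands on the +y side of the arm (axes of pen_arm_grip), 90 mm or more from its centre line; the other on the -y side, 60 mm or more away
- tray: open grey plastic tray fixed to the desk, 160 x 160 mm outside, 35 mm high, walls and floor 5 mm thick, empty. Origin: centre of its underside, on the desk; x and y along its sides, z up
- pen_arm (a joint): travel of the pen arm in m: 0 at the end away from parking, 0.20 at the stop at the parking end (green strip); starts between 0 and 0.04. About 1.5 N of friction, no spring, stays where left. The arm is an aluminium bar across the bed of the fixed grey recorder (300 x 400 mm, 85 mm high): 255 mm long, 20 mm wide, 97 to 117 mm above the desk
- pen_arm_grip (a point): centre of the top face of the arm's orange grip, a block 30 (x) x 22 (y) x 45 mm high standing on the bar near its robot-side end; this face is 162 mm above the desk. y: along the arm's travel, +y to the parking end; z up; x along the bar, away from the robot. The bar reaches from 36 mm behind (-x) to 219 mm beyond (+x) this point
Not all that is in view belongs to the job. Of the things that look like the tray, the largest one is meant.

How it is judged (in metres and radians):
On the way, in this order (a step that is already met when the one before it is completed fails the run):
1. the jar that was in the pen arm's way stands upright in the tray, the other jar is still in its place (((x of jar_blue in the frame of tray between -0.07 and 0.07 m and y of jar_blue in the frame of tray between -0.07 and 0.07 m and z of jar_blue in the frame of tray between 0 and 0.015 m and angle between each of jar_blue, jar_red's own z axis and vertical below 0.17 rad and linear speed of jar_blue below 0.02 m/s and distance of jar_red from where it was at the start of the episode below 0.015 m) or (x of jar_red in the frame of tray between -0.07 and 0.07 m and y of jar_red in the frame of tray between -0.07 and 0.07 m and z of jar_red in the frame of tray between 0 and 0.015 m and angle between each of jar_red, jar_blue's own z axis and vertical below 0.17 rad and linear speed of jar_red below 0.02 m/s and distance of jar_blue from where it was at the start of the episode below 0.015 m))), for 0.2 s.
2. the pen arm is at its parking end (value of joint pen_arm above 0.185 m), for 0.2 s.
At the end, for the whole second after the job is handed in: the jar that was in the way stands upright (within 10 degrees) and at rest on the tray's floor, the other jar stands upright within 15 mm of where it was, and the pen arm rests within 15 mm of the stop at its parking end (((x of jar_blue in the frame of tray between -0.07 and 0.07 m and y of jar_blue in the frame of tray between -0.07 and 0.07 m and z of jar_blue in the frame of tray between 0 and 0.015 m and angle between each of jar_blue, jar_red's own z axis and vertical below 0.17 rad and linear speed of jar_blue below 0.02 m/s and distance of jar_red from where it was at the start of the episode below 0.015 m) or (x of jar_red in the frame of tray between -0.07 and 0.07 m and y of jar_red in the frame of tray between -0.07 and 0.07 m and z of jar_red in the frame of tray between 0 and 0.015 m and angle between each of jar_red, jar_blue's own z axis and vertical below 0.17 rad and linear speed of jar_red below 0.02 m/s and distance of jar_blue from where it was at the start of the episode below 0.015 m)) and value of joint pen_arm above 0.185 m and velocity of joint pen_arm below 0.01 m/s); the robot touches nothing.
It fails at once if an ink jar is tipped over (angle between any of jar_blue, jar_red's own z axis and vertical above 0.6 rad).
It also fails if it takes over 54 s, if anything falls off the work surface, if the arm or the gripper's body presses on something with over 40 N, if the wrist force passes 120 N, or if a joint passes its speed limit or range.

## Working session

There is one attempt and no reset: what is moved stays moved. The work goes in short steps, Python scripts to look and compute and a tool call to move; the robot and the scene stay as the last step left them, time stands still between calls to the robot, and variables do not carry over. Pictures are saved under pics/ and viewed, and the job is handed in when it is done.

Besides the shell and the picture viewer there is one more tool, called after "Request:" in YAML: its name, and indented under it one key for each argument. servo_tool: Moves the arm, as the interface text tells. Its arguments: {"type":"object","properties":{"commands":{"type":"array"},"force":{"type":"number"}},"required":["commands"]}

```bash
mkdir -p pics
python3 - <<'E'
from station import *
import cv2,numpy as np,pickle
o=get_obs();print(o['t'],o['ee_pos'],o['tool_rot'],o['opening'],tcp_to_grasp)
for n in('top','side'):
    f=grab_frame(n);pickle.dump(f,open(n+'.pkl','wb'));cv2.imwrite(f'pics/{n}0.png',f['color'])
    for t in('jar_blue','jar_red','tray','pen_arm_grip'):
        print(n,t,[(np.round(d['bbox']).tolist(),round(d['conf'],2)) for d in find_in(t,n)][:4])
print(get_obs()['t'])
E
```

```text
0.0 [294.68737988 662.02033953 301.858286  ] [-1.37967329 -0.89462108  0.89660609] 0.9966982080286956 65.3
top jar_blue [([270.0, 151.0, 18.0, 16.0], 0.59)]
top jar_red [([179.0, 142.0, 17.0, 16.0], 0.56)]
top tray [([374.0, 206.0, 66.0, 71.0], 0.73), ([444.0, 158.0, 44.0, 44.0], 0.69), ([393.0, 284.0, 52.0, 43.0], 0.65)]
top pen_arm_grip [([238.0, 153.0, 20.0, 96.0], 0.92)]
side jar_blue [([350.0, 190.0, 16.0, 29.0], 0.55)]
side jar_red [([324.0, 159.0, 10.0, 21.0], 0.82)]
side tray [([349.0, 295.0, 97.0, 65.0], 0.97), ([247.0, 340.0, 78.0, 71.0], 0.64), ([461.0, 348.0, 85.0, 65.0], 0.6)]
side pen_arm_grip [([335.0, 178.0, 90.0, 23.0], 0.63)]
0.5
```

Run:
```python
import cv2,pickle,numpy as np
from scipy.spatial.transform import Rotation as R
print(R.from_rotvec([-1.37967329,-0.89462108,0.89660609]).as_matrix().round(3))
a=cv2.imread('pics/top0.png');b=cv2.imread('pics/side0.png')
cv2.imwrite('pics/top1.png',cv2.resize(a[60:360,100:500],None,fx=2,fy=2,interpolation=cv2.INTER_CUBIC))
cv2.imwrite('pics/side1.png',cv2.resize(b[100:400,180:580],None,fx=2,fy=2,interpolation=cv2.INTER_CUBIC))
for n in('top','side'):
    f=pickle.load(open(n+'.pkl','rb'));Rm=cv2.Rodrigues(f['rvec'])[0];print(n,(-Rm.T@f['tvec'].ravel()).round(),Rm.round(2).tolist(),f['fx'])
```

```text
[[ 0.407 -0.    -0.914]
 [ 0.914 -0.001  0.407]
 [-0.002 -1.    -0.   ]]
top [ 358. -152. 1352.] [[-0.0, -1.0, 0.01], [-1.0, 0.0, -0.07], [0.07, -0.01, -1.0]] 471.4918056645338
side [ 163. -964.  576.] [[0.94, -0.34, -0.02], [-0.17, -0.43, -0.89], [0.29, 0.84, -0.46]] 416.30963584927014
```

View pics/top1.png

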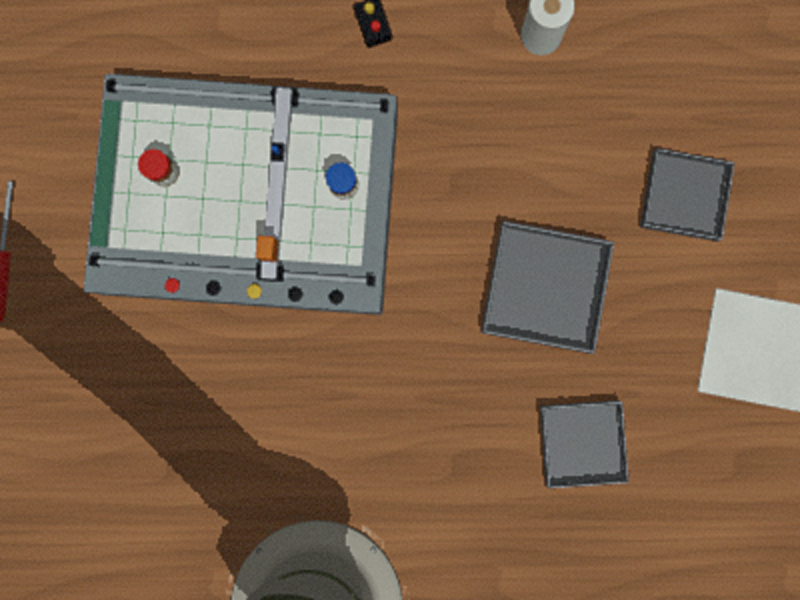

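View pics/side1.png

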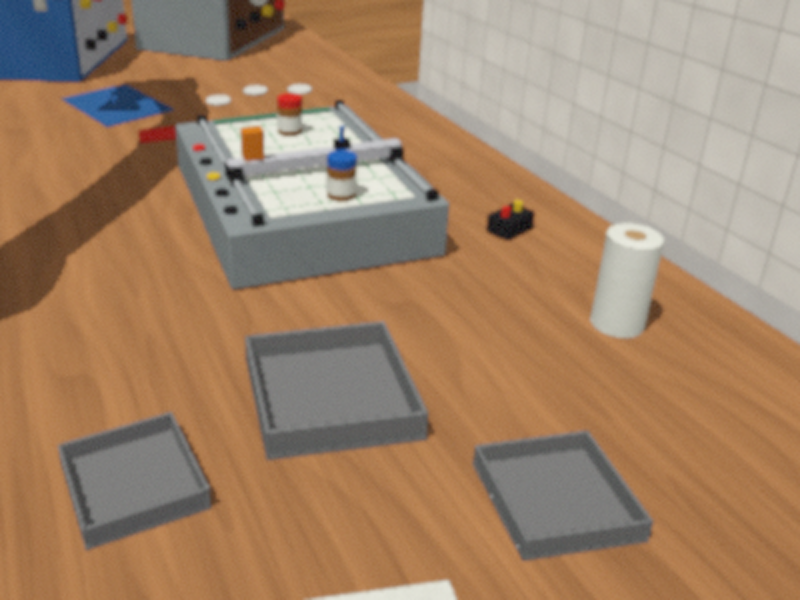

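The top view (crop ×2, offset 100,60) shows the green strip on the left at full-picture column ~153. The red jar at (178,142) stands between the arm (238,153) and the strip, so red is the one in the way. Blue, at (270,149), stays. Three trays could be meant: (374,206), (444,158) and (393,284). The first is the largest (66x71 px against about 45 px), so it fits. I'll measure them and check with one crop.

```bash
cat > h.py <<'E'
import cv2,pickle,numpy as np
from station import *
def onplane(f,uv,z):
    Rm=cv2.Rodrigues(f['rvec'])[0];c=-Rm.T@np.ravel(f['tvec'])
    d=Rm.T@np.array([(uv[0]-f['cx'])/f['fx'],(uv[1]-f['cy'])/f['fy'],1.])
    return (c+d*(z-c[2])/d[2])
def cloud(f):
    v,u=np.mgrid[:400,:640];D=f['depth'];Rm=cv2.Rodrigues(f['rvec'])[0]
    P=np.stack([(u-f['cx'])/f['fx']*D,(v-f['cy'])/f['fy']*D,D],-1)-np.ravel(f['tvec'])
    P=P@Rm;P[D==0]=np.nan;return P
E
python3 - <<'E'
from h import *
for n in('top','side'):
    f=pickle.load(open(n+'.pkl','rb'));P=cloud(f)
    h=cv2.cvtColor(f['color'],cv2.COLOR_BGR2HSV)
    boxes={'top':{'red':(162,196,130,160),'blue':(258,285,138,162),'grip':(222,244,170,194)},'side':{'red':(314,336,145,170),'blue':(340,362,172,202),'grip':(298,315,160,182)}}[n]
    for k,(u0,u1,v0,v1) in boxes.items():
        s=h[v0:v1,u0:u1].astype(int);H,S,V=s[...,0],s[...,1],s[...,2]
        m={'red':((H<5)|(H>172))&(S>150),'blue':(H>100)&(H<125)&(S>150),'grip':(H>5)&(H<18)&(S>180)}[k]
        p=P[v0:v1,u0:u1][m];zt=162 if k=='grip' else 145
        t=p[np.abs(p[:,2]-zt)<6]
        q=np.argwhere(m);c=q.mean(0)+[v0,u0]
        print(n,k,m.sum(),'zmax',np.nanpercentile(p[:,2],95).round(1),'top pts',len(t),t.mean(0).round(1) if len(t) else '',((t.min(0)+t.max(0))/2).round(1) if len(t) else '','px',c.round(1),'plane',onplane(f,c[::-1],zt)[:2].round(1))
    # trays
    for d in cut_out('tray',n)[:3]:
        p=P[d['region']];p=p[np.isfinite(p[:,0])]
        rect=cv2.minAreaRect(p[:,:2].astype(np.float32));print(n,'tray',d['bbox'],[np.round(x,1) for x in rect])
    # bar: top-surface points z 110..120 
    if n=='top':
        for d in cut_out('pen_arm_grip',n)[:1]:
            p=P[d['region']];print('arm pts z',np.nanpercentile(p[:,2],[5,25,50,75,95]))
            p=p[np.abs(p[:,2]-117)<8];l=cv2.fitLine(p[:,:2].astype(np.float32),cv2.DIST_HUBER,0,.01,.01).ravel();print('bar',l,np.degrees(np.arctan2(l[1],l[0])))
            r=cv2.minAreaRect(p[:,:2].astype(np.float32));print(r)
        q=P[(np.abs(P[...,2]-85)<8)&(P[...,0]>250)&(P[...,0]<750)]
        r=cv2.minAreaRect(q[:,:2].astype(np.float32));print('rec',r)
f=pickle.load(open('top.pkl','rb'))
g=np.hstack([cv2.resize(f['color'][160:250,330:420],(400,400)),cv2.resize(f['color'][120:210,150:240],(400,400))])
cv2.imwrite('pics/conf.png',g);print(get_obs()['t'])
E
```

```text
top red 183 zmax 150.4 top pts 176 [597.1 196.8 145.9] [597.1 197.  145.3] px [141.9 176.6] plane [597.4 197. ]
top blue 171 zmax 149.7 top pts 163 [579.1 -43.8 145.8] [578.8 -43.6 145.4] px [148.7 270. ] plane [579.4 -43.8]
top grip 104 zmax 166.2 top pts 90 [487.5  49.2 162.6] [487.4  49.3 162.9] px [183.5 233.1] plane [487.2  47.7]
top tray [392.5, 281.8, 48.2, 41.8] [array([ 224.8, -375.3]), array([114.2, 114.5]), np.float64(3.7)]
top tray [443.4, 159.4, 47.9, 47.5] [array([ 580. , -533.1]), array([122.7, 123.3]), np.float64(78.5)]
top tray [374.0, 203.5, 64.4, 66.8] [array([ 447.1, -328.4]), array([173.1, 166.8]), np.float64(79.4)]
arm pts z [104.82157875 115.22363381 117.89445753 121.16286043 162.76944906]
bar [ 9.9691629e-01 -7.8472592e-02  5.8593555e+02  4.2186264e+01] -4.5007753
((578.6511840820312, 41.64126205444336), (34.263187408447266, 258.0957946777344), 84.64070129394531)
rec ((488.52362060546875, -369.97021484375), (1344.991455078125, 412.9703063964844), 86.42930603027344)
side red 65 zmax 143.8 top pts 48 [594.8 189.7 142.3] [595.3 193.6 141.7] px [150.1 324.3] plane [590.  175.6]
side blue 99 zmax 144.3 top pts 79 [577.  -50.6 142.7] [576.8 -45.1 142. ] px [179.1 350.4] plane [573.6 -58.8]
side grip 127 zmax 160.5 top pts 27 [485.8  41.2 158.9] [485.7  42.9 158.5] px [171.2 306.1] plane [471.5  -3.8]
side tray [460.1, 348.2, 85.7, 67.3] [array([ 586. , -520.7]), array([143.3, 131.3]), np.float64(79.5)]
side tray [348.2, 296.1, 95.8, 68.5] [array([ 455.2, -306. ]), array([213.8, 175.8]), np.float64(79.2)]
side tray [247.4, 340.2, 80.8, 68.8] [array([ 225.7, -363.4]), array([121.8, 147.1]), np.float64(2.9)]
0.65
```

View pics/conf.png

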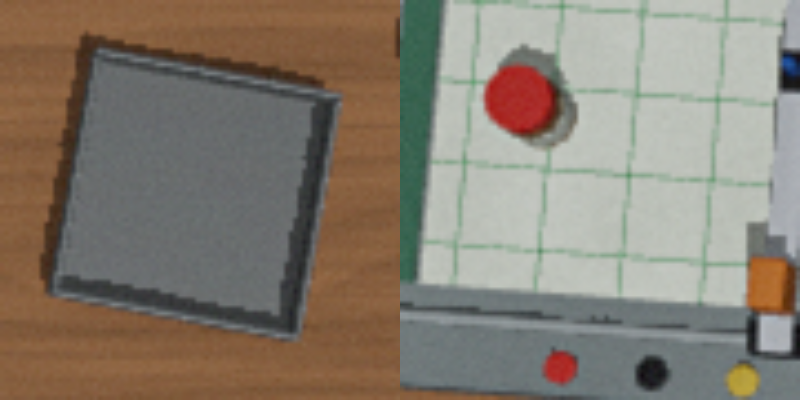

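The crop confirms the big tray, whose outline measures about 160 mm. It also confirms the red jar next to the green strip. Next I plan the move to above the red jar.

```bash
cat >> h.py <<'E'
from scipy.spatial.transform import Rotation as R
def plan(g,az,step=40,rstep=8):
    """rows to bring grasp point to g (mm) with jaw azimuth az deg (mod 180), tool down"""
    o=get_obs();M=R.from_rotvec(o['tool_rot']).as_matrix();p=np.array(o['ee_pos'])
    a=np.degrees(np.arctan2(M[1,0],M[0,0]));d=(az-a+90)%180-90
    tgt=np.array(g,float)+[0,0,65.3]
    T=R.from_euler('z',a+d,degrees=True).as_matrix()@np.array([[1,0,0],[0,0,1],[0,-1,0]]).T
    T=np.column_stack([[np.cos(np.radians(a+d)),np.sin(np.radians(a+d)),0],[0,0,-1],[0,0,0]]);T[:,2]=np.cross(T[:,0],T[:,1])
    rv=R.from_matrix(M.T@T).as_rotvec(degrees=True)
    n=int(max(np.ceil(np.linalg.norm(tgt-p)/step),np.ceil(np.linalg.norm(rv)/rstep),1))
    print('t',round(o['t'],2),'grasp',(p+M[:,1]*65.3).round(1),'az',a.round(1),'tilt',np.degrees(np.arccos(-M[2,1])).round(2),'F',np.round(o['contact_force'],1),'open',round(o['opening'],3),'rv',rv.round(1),'dist',(tgt-p).round(1),'n',n)
    for i in range(n):
        s=M.T@((tgt-p)/n);r=rv/n
        print([[round(x,1) for x in r],[round(x,1) for x in s]])
        M=M@R.from_rotvec(r,degrees=True).as_matrix()
E
python3 -c "
from h import *
f=pickle.load(open('top.pkl','rb'))
c=[(95,48),(340,95),(298,338),(52,293)]
q=np.array([onplane(f,(330+(x+.5)*.225-.5,160+(y+.5)*.225-.5),35)[:2] for x,y in c]);print(q.round(),q.mean(0))
plan([597,197,205],18)"
```

```text
[[ 537. -262.]
 [ 507. -417.]
 [ 353. -388.]
 [ 382. -233.]] [ 444.94421758 -324.90898123]
t 0.65 grasp [294.8 662.4 237.4] az 66.0 tilt 0.01 F [-0.7  0.1  0.5] open 0.999 rv [-0. 48.  0.] dist [ 302.2 -465.4  -32.4] n 14
[[np.float64(-0.0), np.float64(3.4), np.float64(0.0)], [np.float64(-21.6), np.float64(2.3), np.float64(-33.2)]]
[[np.float64(-0.0), np.float64(3.4), np.float64(0.0)], [np.float64(-19.6), np.float64(2.3), np.float64(-34.5)]]
[[np.float64(-0.0), np.float64(3.4), np.float64(0.0)], [np.float64(-17.5), np.float64(2.3), np.float64(-35.6)]]
[[np.float64(-0.0), np.float64(3.4), np.float64(0.0)], [np.float64(-15.3), np.float64(2.3), np.float64(-36.6)]]
[[np.float64(-0.0), np.float64(3.4), np.float64(0.0)], [np.float64(-13.1), np.float64(2.3), np.float64(-37.4)]]
[[np.float64(-0.0), np.float64(3.4), np.float64(0.0)], [np.float64(-10.8), np.float64(2.3), np.float64(-38.1)]]
[[np.float64(-0.0), np.float64(3.4), np.float64(0.0)], [np.float64(-8.5), np.float64(2.3), np.float64(-38.7)]]
[[np.float64(-0.0), np.float64(3.4), np.float64(0.0)], [np.float64(-6.2), np.float64(2.3), np.float64(-39.1)]]
[[np.float64(-0.0), np.float64(3.4), np.float64(0.0)], [np.float64(-3.9), np.float64(2.3), np.float64(-39.4)]]
[[np.float64(-0.0), np.float64(3.4), np.float64(0.0)], [np.float64(-1.5), np.float64(2.3), np.float64(-39.6)]]
[[np.float64(-0.0), np.float64(3.4), np.float64(0.0)], [np.float64(0.9), np.float64(2.3), np.float64(-39.6)]]
[[np.float64(-0.0), np.float64(3.4), np.float64(0.0)], [np.float64(3.3), np.float64(2.3), np.float64(-39.5)]]
[[np.float64(-0.0), np.float64(3.4), np.float64(0.0)], [np.float64(5.6), np.float64(2.3), np.float64(-39.2)]]
[[np.float64(-0.0), np.float64(3.4), np.float64(0.0)], [np.float64(7.9), np.float64(2.3), np.float64(-38.8)]]
```

Request:
servo_tool:
  commands:
    - [[0,3.4,0],[-22,2,-33],0]
    - [[0,3.4,0],[-20,2,-34],0]
    - [[0,3.4,0],[-17,2,-36],0]
    - [[0,3.4,0],[-15,2,-37],0]
    - [[0,3.4,0],[-13,2,-37],0]
    - [[0,3.4,0],[-11,2,-38],0]
    - [[0,3.4,0],[-8,2,-39],0]
    - [[0,3.4,0],[-6,2,-39],0]
  force: 20

```text
t: 1.45
ee_pos: [467.9, 393.9, 285.5]
tool_rot: [-1.5, -0.526, 0.524]
contact_force: [0.5, 0.2, 1.1]
opening: 0.997
```

```bash
sed -i 's/round(x,1) for x/round(float(x),1) for x/g' h.py; python3 -c "
from h import *
plan([597,197,205],18)"
```

```text
t 1.45 grasp [467.9 394.3 220.2] az 38.5 tilt 0.34 F [0.5 0.2 1.1] open 0.997 rv [-0.3 20.5  0.1] dist [ 129.1 -196.9  -15.2] n 6
[[-0.1, 3.4, 0.0], [-3.6, 2.3, -39.1]]
[[-0.1, 3.4, 0.0], [-1.2, 2.4, -39.2]]
[[-0.1, 3.4, 0.0], [1.1, 2.4, -39.2]]
[[-0.1, 3.4, 0.0], [3.4, 2.4, -39.1]]
[[-0.1, 3.4, 0.0], [5.7, 2.5, -38.8]]
[[-0.1, 3.4, 0.0], [8.0, 2.5, -38.4]]
```

Request:
servo_tool:
  commands:
    - [[0,3.4,0],[-4,2,-39],0]
    - [[0,3.4,0],[-1,2,-39],0]
    - [[0,3.4,0],[1,2,-39],0]
    - [[0,3.4,0],[3,2,-39],0]
    - [[0,3.4,0],[6,2,-39],0]
    - [[0,3.4,0],[8,2,-38],0]
    - [[0,0,0],[0,0,0],0]

```text
t: 2.15
ee_pos: [602.5, 182.4, 273.4]
tool_rot: [-1.554, -0.232, 0.225]
contact_force: [0.7, 0.6, -0.4]
opening: 1.0
```

```bash
python3 -c "
from h import *
plan([597,197,205],18)
f=grab_frame('top');cv2.imwrite('pics/top2.png',cv2.resize(f['color'][60:360,100:500],None,fx=2,fy=2))
"
```

```text
t 2.15 grasp [602.8 182.8 208.1] az 16.7 tilt 0.38 F [ 0.7  0.6 -0.4] open 1.0 rv [-0.2 -1.3  0.3] dist [-5.5 14.6 -3.1] n 1
[[-0.2, -1.3, 0.3], [-1.1, 3.2, 15.5]]
```

View pics/top2.png

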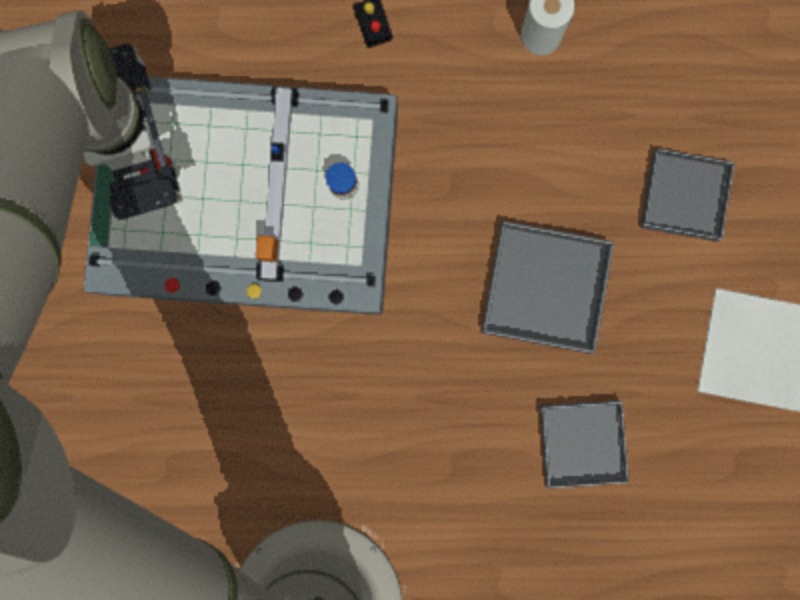

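The gripper is above the jar, with red showing between the fingers at crop (165,168). It overshot by about 15 mm, so I'll correct that at this height before going down.

Request:
servo_tool:
  commands:
    - [[0,-1.3,0],[-1,3,15],0]
    - [[0,0,0],[0,0,0],0]
    - [[0,0,0],[0,0,0],0]

```text
t: 2.5
ee_pos: [593.9, 203.8, 270.2]
tool_rot: [-1.547, -0.257, 0.252]
contact_force: [-0.4, -0.3, 0.3]
opening: 0.996
```

```bash
python3 -c "
from h import *
plan([597,197,125],18,20)
"
```

```text
t 2.5 grasp [594.1 204.4 204.9] az 18.6 tilt 0.51 F [-0.4 -0.3  0.3] open 0.996 rv [-0.4  0.6  0.3] dist [  3.1  -6.8 -79.9] n 5
[[-0.1, 0.1, 0.1], [0.1, 16.0, -1.6]]
[[-0.1, 0.1, 0.1], [0.1, 16.0, -1.6]]
[[-0.1, 0.1, 0.1], [0.1, 16.0, -1.6]]
[[-0.1, 0.1, 0.1], [0.1, 16.0, -1.5]]
[[-0.1, 0.1, 0.1], [0.1, 16.0, -1.5]]
```

Request:
servo_tool:
  commands:
    - [[-0.3,0,0.3],[0,5,-4],0]
    - [[0,0,0],[0,5,0],0]
    - [[0,0,0],[0,0,0],0]
    - [[0,0,0],[0,0,0],0]

```text
t: 2.9
ee_pos: [594.0, 202.5, 259.1]
tool_rot: [-1.553, -0.257, 0.26]
contact_force: [0.2, 0.6, 0.3]
opening: 1.001
```

```bash
python3 -c "
from h import *
plan([597,197,125],18,20)
"
```

```text
t 2.9 grasp [593.8 202.6 193.8] az 18.9 tilt 0.18 F [0.2 0.6 0.3] open 1.001 rv [-0.2  0.9 -0.1] dist [  3.   -5.5 -68.8] n 4
[[-0.0, 0.2, -0.0], [0.3, 17.2, -1.6]]
[[-0.0, 0.2, -0.0], [0.3, 17.2, -1.6]]
[[-0.0, 0.2, -0.0], [0.3, 17.2, -1.6]]
[[-0.0, 0.2, -0.0], [0.3, 17.2, -1.6]]
```

Request:
servo_tool:
  commands:
    - [[0,0,0],[0,15,-3],0]
    - [[0,0,0],[0,15,-2],0]
    - [[0,0,0],[0,12,-1],0]
    - [[0,0,0],[0,10,0],0]
    - [[0,0,0],[0,0,0],0]
    - [[0,0,0],[0,0,0],0]

```text
t: 3.5
ee_pos: [596.6, 196.8, 205.6]
tool_rot: [-1.553, -0.258, 0.259]
contact_force: [0.1, -0.7, 0.3]
opening: 0.999
```

```bash
python3 -c "
from h import *
plan([597,197,125],18,20)
"
```

```text
t 3.5 grasp [596.5 196.9 140.3] az 18.9 tilt 0.16 F [ 0.1 -0.7  0.3] open 0.999 rv [-0.2  0.9 -0. ] dist [  0.4   0.2 -15.3] n 1
[[-0.2, 0.9, -0.0], [0.4, 15.3, 0.1]]
```

Request:
servo_tool:
  commands:
    - [[0,0,0],[0,10,0],0]
    - [[0,0,0],[0,5,0],0]
    - [[0,0,0],[0,0,0],0]
    - [[0,0,0],[0,0,0],0]

```text
t: 3.9
ee_pos: [597.1, 197.2, 190.4]
tool_rot: [-1.552, -0.259, 0.258]
contact_force: [-1.0, 0.1, 0.6]
opening: 1.0
```

Request:
servo_tool:
  commands:
    - [[0,0,0],[0,0,0],1]
    - [[0,0,0],[0,0,0],1]
    - [[0,0,0],[0,0,0],1]
    - [[0,0,0],[0,0,0],1]
    - [[0,0,0],[0,0,0],1]
    - [[0,0,0],[0,0,0],1]
    - [[0,0,0],[0,0,0],1]
    - [[0,0,0],[0,0,0],1]
  force: 20

```text
t: 4.7
ee_pos: [597.5, 197.4, 191.3]
tool_rot: [-1.552, -0.261, 0.257]
contact_force: [0.6, 0.4, -1.1]
opening: 0.426
```

```bash
python3 -c "
from h import *
plan([597,197,200],18,20)
f=grab_frame('side');cv2.imwrite('pics/side3.png',cv2.resize(f['color'][80:230,220:420],None,fx=4,fy=4))
"
```

```text
t 4.7 grasp [597.6 197.7 126. ] az 18.9 tilt 0.25 F [ 0.6  0.4 -1.1] open 0.426 rv [-0.2  0.9  0.2] dist [-0.5 -0.4 74. ] n 4
[[-0.0, 0.2, 0.0], [-0.1, -18.5, 0.0]]
[[-0.0, 0.2, 0.0], [-0.1, -18.5, -0.0]]
[[-0.0, 0.2, 0.0], [-0.1, -18.5, -0.0]]
[[-0.0, 0.2, 0.0], [-0.1, -18.5, -0.0]]
```

View pics/side3.png

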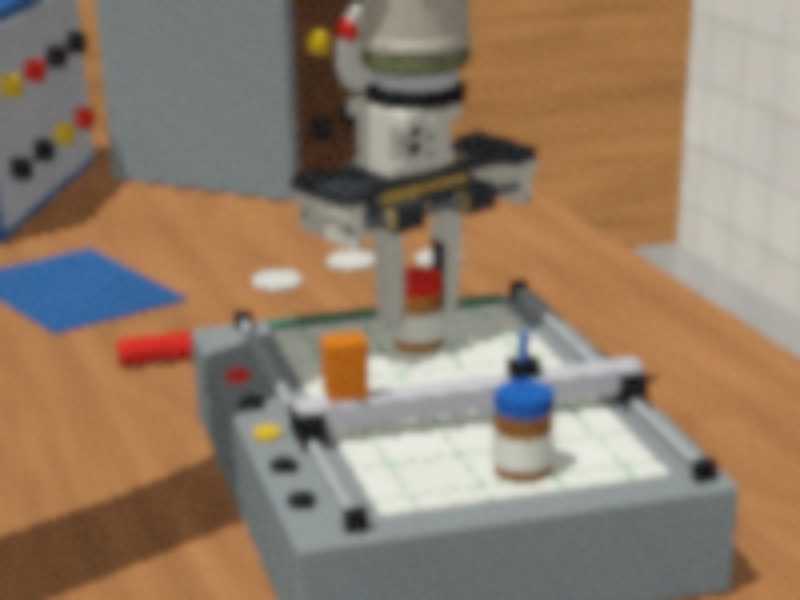

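The fingers stopped at 0.426, or about 40 mm, on the jar, and it is standing upright between them at (420,300). Now I lift it.

Request:
servo_tool:
  commands:
    - [[0,0,0],[0,-10,0],1]
    - [[0,0,0],[0,-20,0],1]
    - [[0,0,0],[0,-25,0],1]
    - [[0,0,0],[0,-25,0],1]
    - [[0,0,0],[0,-20,0],1]
    - [[0,0,0],[0,-10,0],1]
    - [[0,0,0],[0,0,0],1]
    - [[0,0,0],[0,0,0],1]

```text
t: 5.55
ee_pos: [596.3, 196.4, 307.6]
tool_rot: [-1.552, -0.259, 0.258]
contact_force: [0.6, -0.2, -1.5]
opening: 0.427
```

```bash
python3 -c "
from h import *
plan([446,-326,245],-11,35)
"
```

```text
t 5.55 grasp [596.3 196.6 242.3] az 18.9 tilt 0.19 F [ 0.6 -0.2 -1.5] open 0.427 rv [-0.2 29.9  0. ] dist [-150.3 -522.4    2.7] n 16
[[-0.0, 1.9, 0.0], [-19.4, -0.3, -27.9]]
[[-0.0, 1.9, 0.0], [-18.5, -0.3, -28.5]]
[[-0.0, 1.9, 0.0], [-17.6, -0.3, -29.1]]
[[-0.0, 1.9, 0.0], [-16.6, -0.3, -29.6]]
[[-0.0, 1.9, 0.0], [-15.7, -0.3, -30.1]]
[[-0.0, 1.9, 0.0], [-14.7, -0.2, -30.6]]
[[-0.0, 1.9, 0.0], [-13.7, -0.2, -31.1]]
[[-0.0, 1.9, 0.0], [-12.6, -0.2, -31.5]]
[[-0.0, 1.9, 0.0], [-11.6, -0.2, -31.9]]
[[-0.0, 1.9, 0.0], [-10.6, -0.2, -32.3]]
[[-0.0, 1.9, 0.0], [-9.5, -0.2, -32.6]]
[[-0.0, 1.9, 0.0], [-8.4, -0.2, -32.9]]
[[-0.0, 1.9, 0.0], [-7.4, -0.2, -33.2]]
[[-0.0, 1.9, 0.0], [-6.3, -0.2, -33.4]]
[[-0.0, 1.9, 0.0], [-5.2, -0.2, -33.6]]
[[-0.0, 1.9, 0.0], [-4.1, -0.2, -33.7]]
```

Request:
servo_tool:
  commands:
    - [[0,0.5,0],[-8,0,-12],1]
    - [[0,2,0],[-16,0,-25],1]
    - [[0,2,0],[-18,0,-29],1]
    - [[0,2,0],[-17,0,-30],1]
    - [[0,2,0],[-16,0,-30],1]
    - [[0,2,0],[-15,0,-31],1]
    - [[0,2,0],[-14,0,-31],1]
    - [[0,2,0],[-13,0,-32],1]

```text
t: 6.35
ee_pos: [521.2, -54.2, 298.8]
tool_rot: [-1.57, -0.043, 0.065]
contact_force: [-0.2, 0.0, -0.7]
opening: 0.428
```

Request:
servo_tool:
  commands:
    - [[0,2,0],[-12,0,-32],1]
    - [[0,2,0],[-11,0,-32],1]
    - [[0,2,0],[-10,0,-32],1]
    - [[0,2,0],[-9,0,-32],1]
    - [[0,2,0],[-8,0,-32],1]
    - [[0,1,0],[-5,0,-20],1]
    - [[0,0,0],[0,0,0],1]
    - [[0,0,0],[0,0,0],1]

```text
t: 7.15
ee_pos: [447.5, -249.5, 293.7]
tool_rot: [-1.57, 0.14, -0.096]
contact_force: [0.3, 0.7, -0.8]
opening: 0.423
```

```bash
python3 -c "
from h import *
plan([446,-326,245],-11,35)
"
```

```text
t 7.15 grasp [ 445.6 -249.5  228.4] az -8.6 tilt 1.62 F [ 0.3  0.7 -0.8] open 0.423 rv [ 0.3  2.4 -1.6] dist [ -1.5 -76.5  16.6] n 3
[[0.1, 0.8, -0.5], [3.2, -5.5, -25.3]]
[[0.1, 0.8, -0.5], [3.6, -5.5, -25.3]]
[[0.1, 0.8, -0.5], [4.0, -5.5, -25.2]]
```

Request:
servo_tool:
  commands:
    - [[0,1,-0.8],[4,0,-25],1]
    - [[0,1,-0.8],[4,0,-25],1]
    - [[0,0,0],[2,0,-15],1]
    - [[0,0,0],[0,0,0],1]
    - [[0,0,0],[0,0,0],1]

```text
t: 7.65
ee_pos: [447.3, -311.8, 291.3]
tool_rot: [-1.568, 0.143, -0.136]
contact_force: [0.3, -0.3, -0.3]
opening: 0.426
```

```bash
python3 -c "
from h import *
plan([446,-326,90],-11,20)
"
```

```text
t 7.65 grasp [ 447.  -311.9  226. ] az -10.2 tilt 0.27 F [ 0.3 -0.3 -0.3] open 0.426 rv [ 0.1  0.8 -0.2] dist [  -1.3  -14.2 -136. ] n 7
[[0.0, 0.1, -0.0], [0.3, 19.4, -2.0]]
[[0.0, 0.1, -0.0], [0.3, 19.4, -2.0]]
[[0.0, 0.1, -0.0], [0.3, 19.4, -2.0]]
[[0.0, 0.1, -0.0], [0.2, 19.4, -2.0]]
[[0.0, 0.1, -0.0], [0.2, 19.4, -2.0]]
[[0.0, 0.1, -0.0], [0.2, 19.4, -2.0]]
[[0.0, 0.1, -0.0], [0.2, 19.4, -2.0]]
```

Request:
servo_tool:
  commands:
    - [[0,0,0],[0,20,-3],1]
    - [[0,0,0],[0,25,-3],1]
    - [[0,0,0],[0,25,-3],1]
    - [[0,0,0],[0,25,-3],1]
    - [[0,0,0],[0,20,-2],1]
    - [[0,0,0],[0,5,0],1]
    - [[0,0,0],[0,0,0],1]
    - [[0,0,0],[0,0,0],1]

```text
t: 8.45
ee_pos: [448.3, -315.2, 168.2]
tool_rot: [-1.563, 0.131, -0.125]
contact_force: [-1.0, -1.4, -1.1]
opening: 0.427
```

```bash
python3 -c "
from h import *
plan([446,-326,46],-11,20)
f=grab_frame('side');cv2.imwrite('pics/side4.png',cv2.resize(f['color'][200:350,250:450],None,fx=4,fy=4))
"
```

```text
t 8.45 grasp [ 448.1 -315.   102.9] az -9.3 tilt 0.34 F [-1.  -1.4 -1.1] open 0.427 rv [-0.2  1.7 -0.3] dist [ -2.3 -10.8 -56.9] n 3
[[-0.1, 0.6, -0.1], [-0.1, 19.0, -3.7]]
[[-0.1, 0.6, -0.1], [-0.1, 19.0, -3.7]]
[[-0.1, 0.6, -0.1], [-0.1, 19.0, -3.7]]
```

View pics/side4.png

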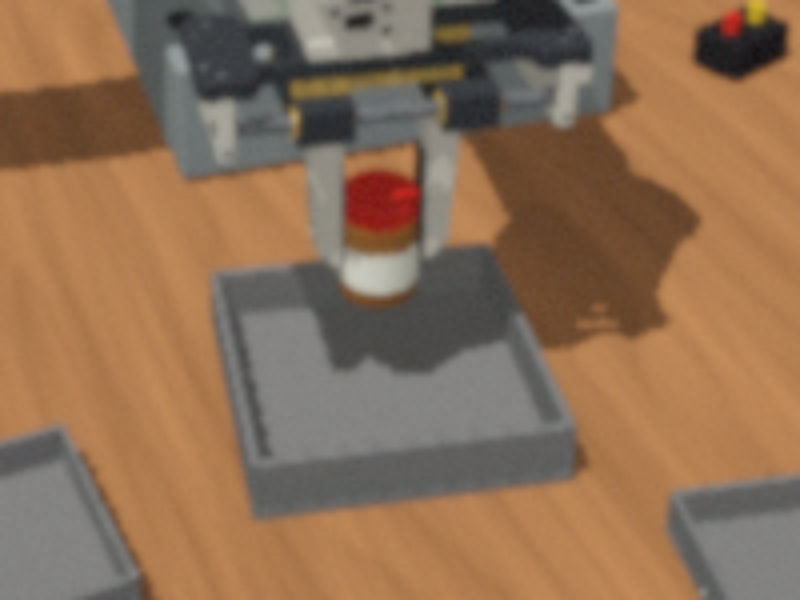

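The jar (380,240 in the crop) hangs upright over the back half of the big tray. I'll shift 11 mm towards -y and lower it.

Request:
servo_tool:
  commands:
    - [[0,0.8,0],[0,15,-5],1]
    - [[0,0.8,0],[0,15,-4],1]
    - [[0,0,0],[0,12,-2],1]
    - [[0,0,0],[0,3,0],1]
    - [[0,0,0],[0,0,0],1]
    - [[0,0,0],[0,0,0],1]

```text
t: 9.1
ee_pos: [446.9, -327.4, 120.8]
tool_rot: [-1.563, 0.153, -0.151]
contact_force: [-0.3, -0.1, -1.3]
opening: 0.424
```

```bash
python3 -c "
from h import *
plan([446,-326,46],-11,20)
"
```

```text
t 9.1 grasp [ 446.8 -327.2   55.5] az -11.1 tilt 0.18 F [-0.3 -0.1 -1.3] open 0.424 rv [-0.1 -0.1 -0.1] dist [-0.9  1.4 -9.5] n 1
[[-0.1, -0.1, -0.1], [-1.1, 9.5, 1.1]]
```

Request:
servo_tool:
  commands:
    - [[0,0,0],[0,4,0],1]
    - [[0,0,0],[0,3,0],1]
    - [[0,0,0],[0,1,0],1]
    - [[0,0,0],[0,0,0],1]
    - [[0,0,0],[0,0,0],1]

```text
t: 9.6
ee_pos: [447.3, -327.3, 112.9]
tool_rot: [-1.563, 0.152, -0.152]
contact_force: [0.4, -0.1, -1.3]
opening: 0.428
```

```bash
python3 -c "
from h import *
plan([446,-326,46],-11,20)
"
```

```text
t 9.6 grasp [ 447.3 -327.1   47.6] az -11.1 tilt 0.13 F [ 0.4 -0.1 -1.3] open 0.428 rv [-0.1 -0.1 -0. ] dist [-1.3  1.3 -1.6] n 1
[[-0.1, -0.1, -0.0], [-1.5, 1.6, 1.0]]
```

Request:
servo_tool:
  commands:
    - [[0,0,0],[0,1,0],1]
    - [[0,0,0],[0,1,0],1]
    - [[0,0,0],[0,0,0],1]
    - [[0,0,0],[0,0,0],1]

```text
t: 10.0
ee_pos: [447.5, -327.3, 111.2]
tool_rot: [-1.563, 0.151, -0.152]
contact_force: [0.0, 0.2, -0.8]
opening: 0.423
```

Request:
servo_tool:
  commands:
    - [[0,0,0],[0,1,0],1]
    - [[0,0,0],[0,0,0],1]
    - [[0,0,0],[0,0,0],1]

```text
t: 10.3
ee_pos: [447.6, -327.5, 111.6]
tool_rot: [-1.564, 0.15, -0.153]
contact_force: [0.7, 1.1, -1.1]
opening: 0.43
```

Request:
servo_tool:
  commands:
    - [[0,0,0],[0,0,0],0.5]
    - [[0,0,0],[0,0,0],0.45]
    - [[0,0,0],[0,0,0],0.4]
    - [[0,0,0],[0,0,0],0.35]
    - [[0,0,0],[0,0,0],0.3]
    - [[0,0,0],[0,0,0],0.3]
    - [[0,0,0],[0,0,0],0.3]

```text
t: 11.0
ee_pos: [447.6, -327.5, 111.1]
tool_rot: [-1.564, 0.151, -0.153]
contact_force: [-0.2, 0.5, 0.1]
opening: 0.703
```

```bash
python3 -c "
from h import *
plan([447,-327,130],-11,20)
f=grab_frame('side');cv2.imwrite('pics/side5.png',cv2.resize(f['color'][200:350,250:450],None,fx=4,fy=4))
"
```

```text
t 11.0 grasp [ 447.7 -327.4   45.8] az -11.1 tilt 0.13 F [-0.2  0.5  0.1] open 0.703 rv [-0.1 -0.1  0.1] dist [-0.6  0.5 84.2] n 5
[[-0.0, -0.0, 0.0], [-0.1, -16.8, 0.1]]
[[-0.0, -0.0, 0.0], [-0.1, -16.8, 0.1]]
[[-0.0, -0.0, 0.0], [-0.1, -16.8, 0.1]]
[[-0.0, -0.0, 0.0], [-0.1, -16.8, 0.1]]
[[-0.0, -0.0, 0.0], [-0.1, -16.8, 0.1]]
```

View pics/side5.png

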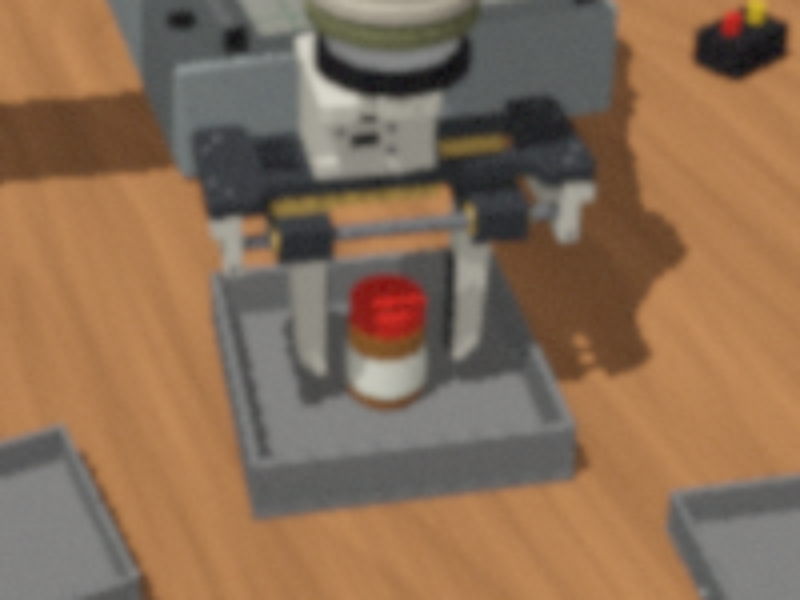

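The red jar stands free and upright on the tray floor at (388,340). I'll move straight up before going to the pen arm.

Request:
servo_tool:
  commands:
    - [[0,0,0],[0,-15,0],0.3]
    - [[0,0,0],[0,-25,0],0.3]
    - [[0,0,0],[0,-35,0],0.3]
    - [[0,0,0],[0,-40,0],0.3]
    - [[0,0,0],[0,-40,0],0]
    - [[0,0,0],[0,-20,0],0]
    - [[0,0,0],[0,0,0],0]
    - [[0,0,0],[0,0,0],0]

```text
t: 11.85
ee_pos: [446.6, -327.6, 291.7]
tool_rot: [-1.562, 0.153, -0.151]
contact_force: [0.5, -0.5, -0.3]
opening: 0.977
```

```bash
python3 -c "
from h import *
print(get_obs()['joint_pos'])
plan([487,48.5,235],85.5,40,6.5)
"
```

```text
[ 0.24587284  0.43189749  0.40116449  2.02193864 -0.24990458  0.73663808
  0.60701286]
t 11.85 grasp [ 446.6 -327.4  226.4] az -11.1 tilt 0.21 F [ 0.5 -0.5 -0.3] open 0.977 rv [-0.1 83.4 -0.2] dist [ 40.4 376.1   8.6] n 13
[[-0.0, 6.4, -0.0], [-2.5, -0.6, 29.0]]
[[-0.0, 6.4, -0.0], [-5.8, -0.6, 28.5]]
[[-0.0, 6.4, -0.0], [-8.9, -0.6, 27.7]]
[[-0.0, 6.4, -0.0], [-11.9, -0.6, 26.5]]
[[-0.0, 6.4, -0.0], [-14.8, -0.6, 25.0]]
[[-0.0, 6.4, -0.0], [-17.5, -0.6, 23.2]]
[[-0.0, 6.4, -0.0], [-20.0, -0.6, 21.1]]
[[-0.0, 6.4, -0.0], [-22.3, -0.6, 18.7]]
[[-0.0, 6.4, -0.0], [-24.2, -0.6, 16.1]]
[[-0.0, 6.4, -0.0], [-25.9, -0.6, 13.3]]
[[-0.0, 6.4, -0.0], [-27.2, -0.6, 10.4]]
[[-0.0, 6.4, -0.0], [-28.2, -0.6, 7.3]]
[[-0.0, 6.4, -0.0], [-28.8, -0.7, 4.1]]
```

Request:
servo_tool:
  commands:
    - [[0,4,0],[-1,0,15],0]
    - [[0,6.5,0],[-5,0,28],0]
    - [[0,6.5,0],[-9,0,28],0]
    - [[0,6.5,0],[-12,0,26],0]
    - [[0,6.5,0],[-15,0,25],0]
    - [[0,6.5,0],[-17,0,23],0]
    - [[0,6.5,0],[-20,0,21],0]
    - [[0,6.5,0],[-22,0,19],0]

```text
t: 12.65
ee_pos: [462.5, -107.1, 282.9]
tool_rot: [-1.401, 0.868, -0.845]
contact_force: [-0.0, -0.1, -0.1]
opening: 0.999
```

```bash
python3 -c "
from h import *
print(get_obs()['joint_pos'])
plan([487,48.5,235],85.5,40,6.5)
"
```

```text
[-0.39406294  0.40258401  0.69146773  2.19980159 -0.40583102  0.68112702
 -0.51718783]
t 12.65 grasp [ 461.6 -106.9  217.6] az -63.0 tilt 0.85 F [-0.  -0.1 -0.1] open 0.999 rv [ 0.8 31.5 -0.3] dist [ 24.5 155.6  17.4] n 5
[[0.2, 6.3, -0.1], [-25.5, -3.5, 18.4]]
[[0.2, 6.3, -0.1], [-27.4, -3.5, 15.5]]
[[0.2, 6.3, -0.1], [-28.9, -3.4, 12.4]]
[[0.2, 6.3, -0.1], [-30.1, -3.5, 9.2]]
[[0.2, 6.3, -0.1], [-30.9, -3.5, 5.9]]
```

Request:
servo_tool:
  commands:
    - [[0,6.3,0],[-25,-3,17],0]
    - [[0,6.3,0],[-27,-3,14],0]
    - [[0,6.3,0],[-28,-3,11],0]
    - [[0,5,0],[-27,-3,8],0]
    - [[0,3,0],[-12,0,2],0]
    - [[0,0,0],[0,0,0],0]
    - [[0,0,0],[0,0,0],0]

```text
t: 13.35
ee_pos: [477.3, 32.5, 286.5]
tool_rot: [-1.228, 1.238, -1.21]
contact_force: [0.1, -0.5, 0.2]
opening: 1.001
```

```bash
python3 -c "
from h import *
plan([487,48.5,200],85.5,40,6.5)
f=grab_frame('top');cv2.imwrite('pics/top6.png',cv2.resize(f['color'][60:360,100:500],None,fx=2,fy=2))
"
```

```text
t 13.35 grasp [475.4  32.1 221.2] az -90.8 tilt 1.69 F [ 0.1 -0.5  0.2] open 1.001 rv [1.6 3.7 0.4] dist [  9.7  16.  -21.2] n 1
[[1.6, 3.7, 0.4], [-16.2, 20.8, 10.1]]
```

View pics/top6.png

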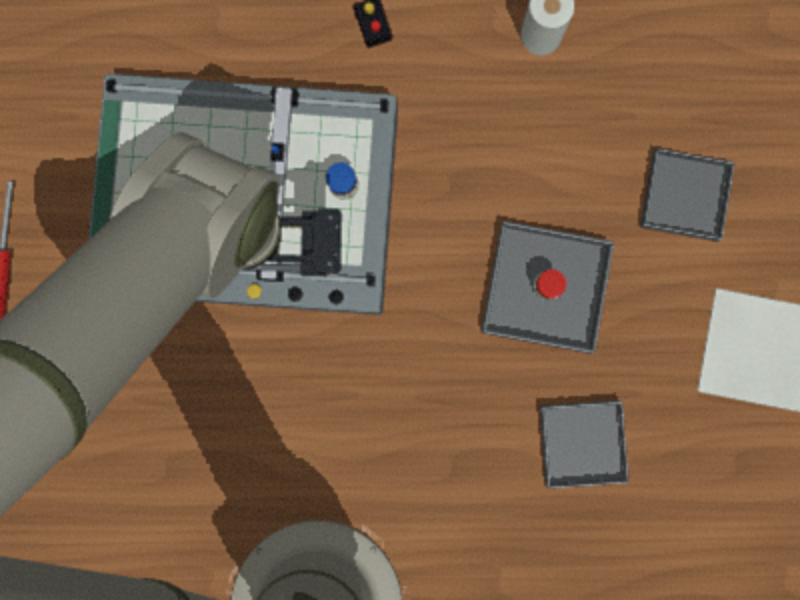

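The red jar (552,284) is in the middle of the big tray, and blue (341,178) has not moved. I'll straighten the tool over the grip at z 210.

Request:
servo_tool:
  commands:
    - [[0.8,2,0.2],[-8,5,5],0]
    - [[0.8,1.7,0.2],[-7,5,5],0]
    - [[0,0,0],[0,0,0],0]
    - [[0,0,0],[0,0,0],0]
    - [[0,0,0],[0,0,0],0]

```text
t: 13.9
ee_pos: [488.1, 44.9, 274.9]
tool_rot: [-1.164, 1.273, -1.275]
contact_force: [0.9, -0.4, 0.7]
opening: 0.998
```

```bash
python3 -c "
from h import *
plan([487,48.5,144],85.5,15,6.5)
"
```

```text
t 13.9 grasp [488.2  44.9 209.6] az -95.1 tilt 0.09 F [ 0.9 -0.4  0.7] open 0.998 rv [-0.1 -0.6 -0. ] dist [ -1.1   3.6 -65.6] n 5
[[-0.0, -0.1, -0.0], [-0.7, 13.1, -0.3]]
[[-0.0, -0.1, -0.0], [-0.7, 13.1, -0.3]]
[[-0.0, -0.1, -0.0], [-0.7, 13.1, -0.3]]
[[-0.0, -0.1, -0.0], [-0.7, 13.1, -0.3]]
[[-0.0, -0.1, -0.0], [-0.7, 13.1, -0.3]]
```

Request:
servo_tool:
  commands:
    - [[0,-0.3,0],[-2,15,-1],0]
    - [[0,-0.3,0],[-2,15,0],0]
    - [[0,0,0],[0,15,0],0]
    - [[0,0,0],[0,12,0],0]
    - [[0,0,0],[0,5,0],0]
    - [[0,0,0],[0,0,0],0]
    - [[0,0,0],[0,0,0],0]

```text
t: 14.6
ee_pos: [488.5, 47.6, 212.6]
tool_rot: [-1.167, 1.264, -1.268]
contact_force: [0.1, -1.0, -0.1]
opening: 1.004
```

```bash
python3 -c "
from h import *
plan([487,48.5,144],85.5,15,6.5)
f=grab_frame('side');cv2.imwrite('pics/side7.png',cv2.resize(f['color'][80:230,220:420],None,fx=4,fy=4))
"
```

```text
t 14.6 grasp [488.8  47.7 147.3] az -94.5 tilt 0.27 F [ 0.1 -1.  -0.1] open 1.004 rv [-0.3  0.  -0.1] dist [-1.5  0.9 -3.3] n 1
[[-0.3, 0.0, -0.1], [-0.8, 3.3, -1.6]]
```

View pics/side7.png

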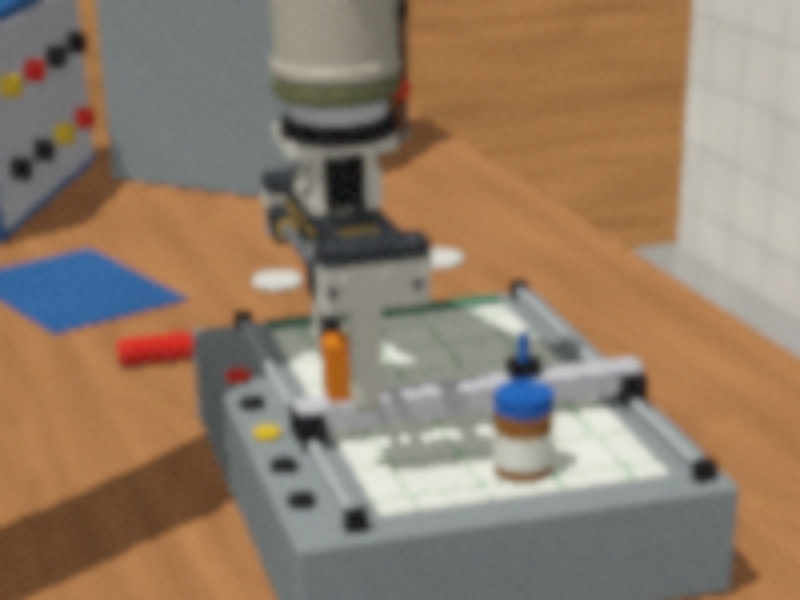

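The near finger stands on the -y side of the orange grip (335,365), and the grip lies between the jaws. Closing now.

Request:
servo_tool:
  commands:
    - [[0,0,0],[0,2,0],1]
    - [[0,0,0],[0,0,0],1]
    - [[0,0,0],[0,0,0],1]
    - [[0,0,0],[0,0,0],1]
    - [[0,0,0],[0,0,0],1]
    - [[0,0,0],[0,0,0],1]
    - [[0,0,0],[0,0,0],1]
    - [[0,0,0],[0,0,0],1]
  force: 12

```text
t: 15.45
ee_pos: [489.1, 47.9, 212.0]
tool_rot: [-1.164, 1.262, -1.268]
contact_force: [0.1, -0.1, 1.3]
opening: 0.361
```

Request:
servo_tool:
  commands:
    - [[0,0,0],[0,0,0],1]
    - [[0,0,0],[0,0,0],1]

```text
t: 15.65
ee_pos: [489.1, 48.1, 211.9]
tool_rot: [-1.165, 1.262, -1.267]
contact_force: [0.2, 1.2, -0.2]
opening: 0.234
```

```bash
python3 -c "
from h import *
plan([487+.0785*150,48.5+150,145],85.5,20,6.5)
"
```

```text
t 15.65 grasp [489.6  48.3 146.7] az -94.4 tilt 0.43 F [ 0.2  1.2 -0.2] open 0.234 rv [-0.4  0.1 -0.2] dist [  9.7 150.4  -1.6] n 8
[[-0.0, 0.0, -0.0], [-18.8, 0.3, -0.2]]
[[-0.0, 0.0, -0.0], [-18.8, 0.3, -0.3]]
[[-0.0, 0.0, -0.0], [-18.8, 0.2, -0.3]]
[[-0.0, 0.0, -0.0], [-18.8, 0.2, -0.3]]
[[-0.0, 0.0, -0.0], [-18.8, 0.2, -0.3]]
[[-0.0, 0.0, -0.0], [-18.8, 0.2, -0.3]]
[[-0.0, 0.0, -0.0], [-18.8, 0.2, -0.3]]
[[-0.0, 0.0, -0.0], [-18.8, 0.2, -0.3]]
```

The opening of 0.234 is about 22 mm, which matches the grip's width, so it is held. Now I slide it.

Request:
servo_tool:
  commands:
    - [[0,0,0],[-8,0,0],1]
    - [[0,0,0],[-16,0,0],1]
    - [[0,0,0],[-18,0,0],1]
    - [[0,0,0],[-18,0,0],1]
    - [[0,0,0],[-18,0,0],1]
    - [[0,0,0],[-18,0,0],1]
    - [[0,0,0],[-10,0,0],1]
    - [[0,0,0],[0,0,0],1]

```text
t: 16.45
ee_pos: [497.5, 158.1, 212.0]
tool_rot: [-1.166, 1.261, -1.271]
contact_force: [1.5, 1.4, -0.5]
opening: 0.236
```

```bash
python3 -c "
from h import *
plan([487+.0785*150,48.5+150,145],85.5,20,6.5)
"
```

```text
t 16.45 grasp [497.9 158.1 146.7] az -94.5 tilt 0.42 F [ 1.5  1.4 -0.5] open 0.236 rv [-0.4  0.   0. ] dist [ 1.3 40.4 -1.7] n 3
[[-0.1, 0.0, 0.0], [-13.4, 0.6, -0.6]]
[[-0.1, 0.0, 0.0], [-13.4, 0.6, -0.6]]
[[-0.1, 0.0, 0.0], [-13.4, 0.6, -0.6]]
```

Request:
servo_tool:
  commands:
    - [[0,0,0],[-10,0,0],1]
    - [[0,0,0],[-12,0,0],1]
    - [[0,0,0],[-10,0,0],1]
    - [[0,0,0],[-6,0,0],1]
    - [[0,0,0],[0,0,0],1]

```text
t: 16.95
ee_pos: [500.6, 198.9, 212.0]
tool_rot: [-1.166, 1.261, -1.271]
contact_force: [0.5, -0.3, 1.0]
opening: 0.232
```

Request:
servo_tool:
  commands:
    - [[0,0,0],[-4,0,0],1]
    - [[0,0,0],[-4,0,0],1]
    - [[0,0,0],[-4,0,0],1]
    - [[0,0,0],[0,0,0],1]

```text
t: 17.35
ee_pos: [501.5, 211.3, 212.0]
tool_rot: [-1.166, 1.262, -1.272]
contact_force: [0.2, 1.9, 1.5]
opening: 0.234
```

Request:
servo_tool:
  commands:
    - [[0,0,0],[-4,0,0],1]
    - [[0,0,0],[-4,0,0],1]
    - [[0,0,0],[-4,0,0],1]
    - [[0,0,0],[0,0,0],1]

```text
t: 17.75
ee_pos: [502.5, 224.1, 212.0]
tool_rot: [-1.166, 1.262, -1.272]
contact_force: [0.5, 2.1, 1.4]
opening: 0.238
```

Request:
servo_tool:
  commands:
    - [[0,0,0],[-3,0,0],1]
    - [[0,0,0],[-3,0,0],1]
    - [[0,0,0],[0,0,0],1]

```text
t: 18.05
ee_pos: [503.0, 230.6, 212.0]
tool_rot: [-1.166, 1.262, -1.272]
contact_force: [-0.3, 0.1, 1.2]
opening: 0.233
```

Request:
servo_tool:
  commands:
    - [[0,0,0],[-3,0,0],1]
    - [[0,0,0],[-3,0,0],1]
    - [[0,0,0],[0,0,0],1]

```text
t: 18.35
ee_pos: [503.1, 231.4, 211.9]
tool_rot: [-1.169, 1.263, -1.28]
contact_force: [-0.4, 2.6, 1.6]
opening: 0.243
```

Request:
servo_tool:
  commands:
    - [[0,0,0],[-3,0,0],1]
    - [[0,0,0],[0,0,0],1]
    - [[0,0,0],[0,0,0],1]

```text
t: 18.65
ee_pos: [503.2, 231.9, 211.9]
tool_rot: [-1.17, 1.263, -1.284]
contact_force: [-0.5, -1.0, 1.0]
opening: 0.237
```

The tool stopped moving at y≈231.5 after about 184 mm of travel, which looks like the end stop. I'll release and rise.

Request:
servo_tool:
  commands:
    - [[0,0,0],[0,0,0],0.7]
    - [[0,0,0],[0,0,0],0.6]
    - [[0,0,0],[0,0,0],0.4]
    - [[0,0,0],[0,0,0],0.3]
    - [[0,0,0],[0,0,0],0.2]
    - [[0,0,0],[0,0,0],0.2]
    - [[0,0,0],[0,0,0],0.2]

```text
t: 19.35
ee_pos: [503.1, 233.9, 211.5]
tool_rot: [-1.17, 1.263, -1.282]
contact_force: [0.4, 0.2, 0.2]
opening: 0.764
```

Request:
servo_tool:
  commands:
    - [[0,0,0],[0,-15,0],0.2]
    - [[0,0,0],[0,-25,0],0.2]
    - [[0,0,0],[0,-35,0],0.2]
    - [[0,0,0],[0,-35,0],0.2]
    - [[0,0,0],[0,-20,0],0.2]
    - [[0,0,0],[0,0,0],0.2]
    - [[0,0,0],[0,0,0],0.2]

```text
t: 20.05
ee_pos: [502.3, 233.3, 351.3]
tool_rot: [-1.169, 1.265, -1.285]
contact_force: [0.7, 0.2, -1.0]
opening: 0.801
```

```bash
python3 -c "
from h import *
plan([487,48.5,145],85.5,200,90)
for n in('top','side'):
    f=grab_frame(n);pickle.dump(f,open(n+'9.pkl','wb'))
    cv2.imwrite('pics/%s9.png'%n,cv2.resize(f['color'][60:360,100:500],None,fx=2,fy=2))
"
```

```text
t 20.05 grasp [502.7 232.6 286. ] az -95.1 tilt 0.7 F [ 0.7  0.2 -1. ] open 0.801 rv [-0.4 -0.6  0.6] dist [ -15.3 -184.8 -141. ] n 2
[[-0.2, -0.3, 0.3], [92.0, 71.4, 0.1]]
[[-0.2, -0.3, 0.3], [92.3, 71.0, -0.1]]
```

View pics/top9.png

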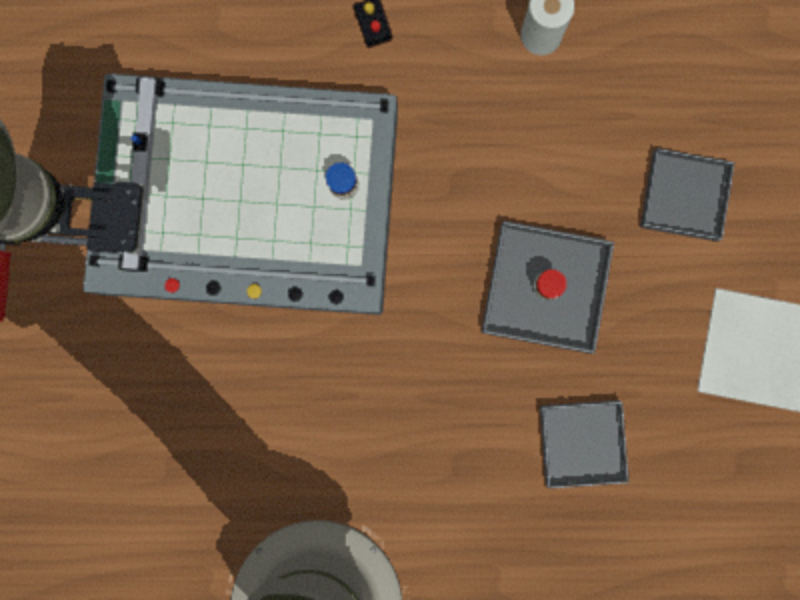

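View pics/side9.png

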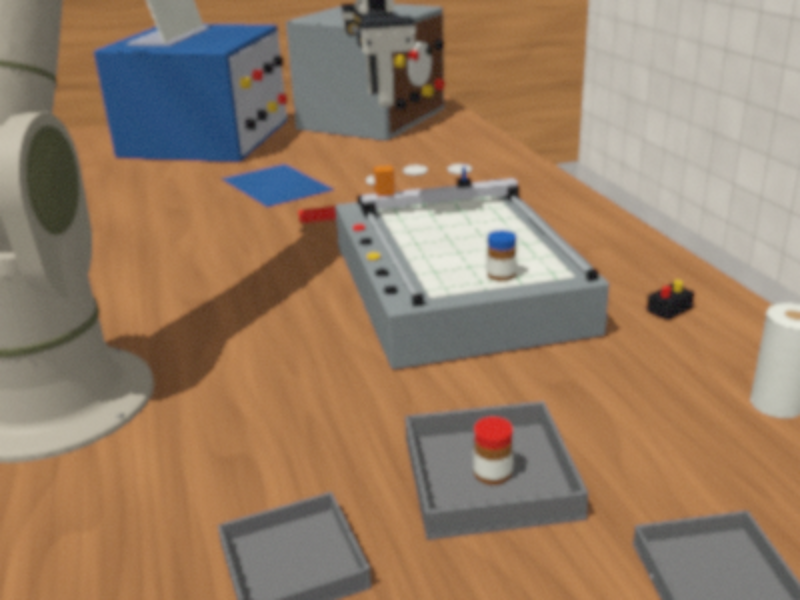

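Red stands in the tray at (552,284), blue is unmoved at (341,178), and the arm lies next to the green strip. The force reading was ambiguous when it stopped, though, so I'll measure the bar's displacement and push once more, more firmly.

```bash
python3 -c "
from h import *
for k,fn in(('start','side.pkl'),('now','side9.pkl')):
    f=pickle.load(open(fn,'rb'));P=cloud(f);h=cv2.cvtColor(f['color'],cv2.COLOR_BGR2HSV)
    m=(h[...,0]>4)&(h[...,0]<18)&(h[...,1]>190)&(P[...,2]>125)&(P[...,2]<170)&(abs(P[...,0]-495)<45)
    p=P[m];print(k,m.sum(),np.median(p,0).round(1))
for k,fn in(('start','top.pkl'),('now','top9.pkl')):
    f=pickle.load(open(fn,'rb'));P=cloud(f)
    m=(P[...,2]>107)&(P[...,2]<125)&(P[...,0]>620)&(P[...,0]<720)&(P[...,1]>-10)&(P[...,1]<280)
    p=P[m];print(k,m.sum(),np.median(p,0).round(1))
    m=(P[...,2]>75)&(P[...,2]<97)&(P[...,0]>400)&(P[...,0]<430);print(np.nanpercentile(P[m][:,1],[1,99]))
"
```

```text
start 116 [484.6  38.5 144.8]
now 106 [499.6 219.1 145.2]
start 274 [672.2  35.8 117. ]
[-1015.21340147   179.06130677]
now 303 [683.  215.4 117.2]
[-1020.95661472   175.33516925]
```

Request:
servo_tool:
  commands:
    - [[0,0,0],[0,20,0],0.2]
    - [[0,0,0],[0,30,0],0.2]
    - [[0,0,0],[0,35,0],0.2]
    - [[0,0,0],[0,30,0],0.2]
    - [[0,0,0],[0,15,0],0.2]
    - [[0,0,0],[0,0,0],0.2]
    - [[0,0,0],[0,0,0],0.2]

```text
t: 20.85
ee_pos: [500.6, 229.7, 210.8]
tool_rot: [-1.18, 1.269, -1.288]
contact_force: [-0.7, -0.7, 0.3]
opening: 0.796
```

Request:
servo_tool:
  commands:
    - [[0,0,0],[0,0,0],1]
    - [[0,0,0],[0,0,0],1]
    - [[0,0,0],[0,0,0],1]
    - [[0,0,0],[0,0,0],1]
    - [[0,0,0],[0,0,0],1]
    - [[0,0,0],[0,0,0],1]
    - [[0,0,0],[0,0,0],1]
    - [[0,0,0],[0,0,0],1]
  force: 20

```text
t: 21.65
ee_pos: [501.6, 230.6, 213.8]
tool_rot: [-1.175, 1.267, -1.287]
contact_force: [-0.1, 0.0, -1.8]
opening: 0.239
```

Request:
servo_tool:
  commands:
    - [[0,0,0],[-8,0,0],1]
    - [[0,0,0],[-8,0,0],1]

```text
t: 21.85
ee_pos: [501.9, 233.9, 213.5]
tool_rot: [-1.184, 1.267, -1.305]
contact_force: [-2.6, -32.3, 6.1]
opening: 0.241
```

Request:
servo_tool:
  commands:
    - [[0,0,0],[-12,0,0],1]

```text
t: 21.95
ee_pos: [502.2, 235.7, 213.3]
tool_rot: [-1.19, 1.267, -1.32]
contact_force: [-3.9, -39.7, 7.8]
opening: 0.267
```

Request:
servo_tool:
  commands:
    - [[0,0,0],[-12,0,0],1]

```text
t: 22.05
ee_pos: [502.6, 236.9, 213.0]
tool_rot: [-1.197, 1.268, -1.336]
contact_force: [-5.3, -39.2, 10.8]
opening: 0.278
```

That gave 40 N of reaction with no travel, so it is a rigid stop. I'll take the load off, release and rise.

Request:
servo_tool:
  commands:
    - [[0,0,0],[4,0,0],1]
    - [[0,0,0],[0,0,0],0.7]
    - [[0,0,0],[0,0,0],0.5]
    - [[0,0,0],[0,0,0],0.3]
    - [[0,0,0],[0,0,0],0.2]
    - [[0,0,0],[0,0,0],0.2]
    - [[0,0,0],[0,0,0],0.2]

```text
t: 22.75
ee_pos: [502.2, 233.1, 213.0]
tool_rot: [-1.198, 1.268, -1.338]
contact_force: [0.5, 0.9, -0.5]
opening: 0.679
```

Request:
servo_tool:
  commands:
    - [[0,0,0],[0,-15,0],0.2]
    - [[0,0,0],[0,-25,0],0.2]
    - [[0,0,0],[0,-35,0],0.2]
    - [[0,0,0],[0,-35,0],0.2]
    - [[0,0,0],[0,-20,0],0.2]
    - [[0,0,0],[0,0,0],0.2]
    - [[0,0,0],[0,0,0],0.2]

```text
t: 23.45
ee_pos: [503.0, 240.5, 352.7]
tool_rot: [-1.197, 1.269, -1.339]
contact_force: [0.6, 0.1, 0.7]
opening: 0.799
```

```bash
python3 -c "
from h import *
for n in('top','side'):
    f=grab_frame(n);pickle.dump(f,open(n+'10.pkl','wb'))
    if n=='side':cv2.imwrite('pics/%s10.png'%n,cv2.resize(f['color'][60:360,100:500],None,fx=2,fy=2))
f=pickle.load(open('top10.pkl','rb'));P=cloud(f)
m=(P[...,2]>107)&(P[...,2]<125)&(P[...,0]>620)&(P[...,0]<720)&(P[...,1]>-10)&(P[...,1]<280)
print('bar',np.median(P[m],0).round(1))
h=cv2.cvtColor(f['color'],cv2.COLOR_BGR2HSV)
m=(h[...,0]>100)&(h[...,0]<125)&(h[...,1]>150)&(abs(P[...,2]-145)<6)&(P[...,1]<50);print('blue',P[m].mean(0).round(1))
m=((h[...,0]<5)|(h[...,0]>172))&(h[...,1]>150)&(P[...,1]<-250)&(P[...,1]>-400)&(P[...,0]<600);print('red',np.median(P[m],0).round(1))
print(get_obs()['t'],get_obs()['ee_pos'])
"
```

```text
bar [682.2 208.4 116.9]
blue [567.9 -92.7 145.4]
red [ 447.1 -324.5   64.9]
23.55 [502.90679728 240.26990761 351.91311461]
```

View pics/side10.png

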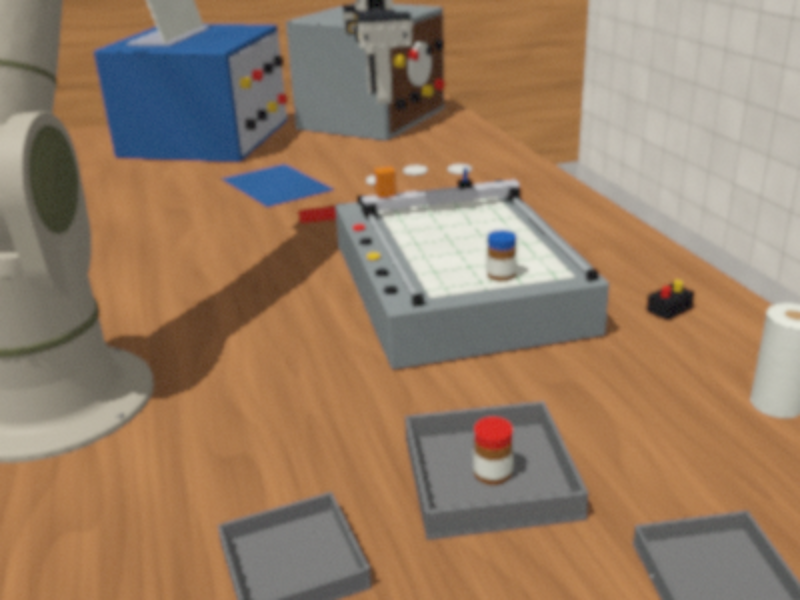

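```bash
python3 -c "
from h import *
for fn in('top.pkl','top9.pkl','top10.pkl'):
    f=pickle.load(open(fn,'rb'));P=cloud(f);h=cv2.cvtColor(f['color'],cv2.COLOR_BGR2HSV)
    s=np.s_[138:162,258:285];m=(h[s][...,0]>100)&(h[s][...,0]<125)&(h[s][...,1]>150)&(abs(P[s][...,2]-145)<6)
    print(fn,'blue',P[s][m].mean(0).round(1),end=' ')
    for a,b in((635,655),(655,675),(675,690)):
        m=(abs(P[...,2]-117)<7)&(P[...,0]>a)&(P[...,0]<b)&(P[...,1]>0)&(P[...,1]<260);q=P[m][:,1];print(m.sum(),q.mean().round(1),q.min().round(),q.max().round(),end=' | ')
    print()
for fn in('side.pkl','side9.pkl','side10.pkl'):
    f=pickle.load(open(fn,'rb'));P=cloud(f);h=cv2.cvtColor(f['color'],cv2.COLOR_BGR2HSV)
    m=(h[...,0]>4)&(h[...,0]<18)&(h[...,1]>190)&(P[...,2]>125)&(P[...,2]<170)&(abs(P[...,0]-495)<45)
    q=np.argwhere(m);print(fn,m.sum(),np.median(P[m],0).round(1),P[m].mean(0).round(1),q.mean(0).round(1))
"
python3 -c "
import cv2,pickle,numpy as np
a=[cv2.resize(pickle.load(open('top%s.pkl'%k,'rb'))['color'][90:210,140:220],None,fx=5,fy=5,interpolation=2) for k in('9','10')]
cv2.imwrite('pics/cmp.png',np.hstack(a))"
```

```text
top.pkl blue [579.1 -43.8 145.8] 57 38.5 29.0 49.0 | 60 37.2 28.0 47.0 | 46 34.6 21.0 50.0 | 
top9.pkl blue [579.2 -44.  145.7] 39 217.9 210.0 229.0 | 57 218.3 209.0 229.0 | 48 216.6 206.0 227.0 | 
top10.pkl blue [579.3 -43.8 145.5] 45 211.5 203.0 224.0 | 63 211.2 201.0 222.0 | 43 210.3 201.0 221.0 | 
side.pkl 116 [484.6  38.5 144.8] [484.6  38.3 144.3] [171.1 305.9]
side9.pkl 106 [499.6 219.1 145.2] [499.6 220.1 144.8] [149.4 291.9]
side10.pkl 103 [499.1 212.9 145.3] [499.  213.7 145.1] [150.  292.3]
```

View pics/cmp.png

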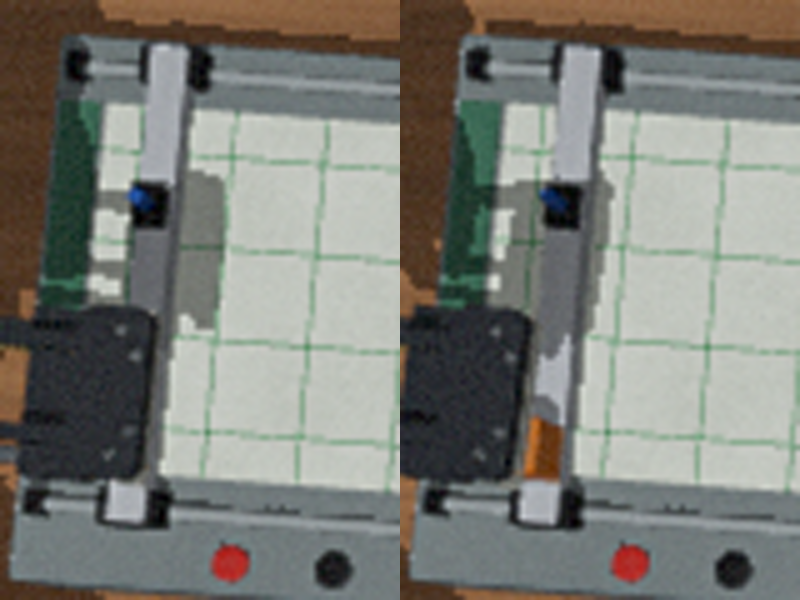

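The red jar (447,-325) is mid-tray and blue shifted 0.2 mm at most. The bar came back about 6.5 mm when I released it. That is still within tolerance, but I'll nudge it home with the rear finger only, fingers open, so releasing can't drag it. First I straighten the tool.

```bash
python3 -c "
from h import *
plan([499.5,229,230],85.5,300,90)
plan([499.5,229,147],85.5,300,90)
"
```

```text
t 23.55 grasp [502.4 236.3 286.7] az -96.8 tilt 3.48 F [-0.9 -0.6  0.1] open 0.798 rv [ 0.1 -2.3  3.5] dist [ -3.4 -11.3 -56.6] n 1
[[0.1, -2.3, 3.5], [8.1, 57.2, -2.1]]
t 23.55 grasp [502.4 236.3 286.7] az -96.8 tilt 3.48 F [-0.9 -0.6  0.1] open 0.798 rv [ 0.1 -2.3  3.5] dist [  -3.4  -11.3 -139.6] n 1
[[0.1, -2.3, 3.5], [3.1, 140.1, -2.1]]
```

Request:
servo_tool:
  commands:
    - [[0,-1.2,1.7],[4,20,-1],0]
    - [[0,-1.1,1.6],[4,20,-1],0]
    - [[0,0,0],[0,10,0],0]
    - [[0,0,0],[0,0,0],0]
    - [[0,0,0],[0,0,0],0]

```text
t: 24.05
ee_pos: [498.7, 230.3, 297.9]
tool_rot: [-1.18, 1.268, -1.269]
contact_force: [0.3, 0.3, 0.9]
opening: 1.0
```

```bash
python3 -c "
from h import *
plan([499.5,229,147],85.5,25,90)
"
```

```text
t 24.05 grasp [498.3 229.9 232.6] az -94.5 tilt 0.48 F [0.3 0.3 0.9] open 1.0 rv [0.3 0.  0.4] dist [  0.8  -1.3 -85.6] n 4
[[0.1, 0.0, 0.1], [0.2, 21.4, 0.3]]
[[0.1, 0.0, 0.1], [0.2, 21.4, 0.3]]
[[0.1, 0.0, 0.1], [0.2, 21.4, 0.3]]
[[0.1, 0.0, 0.1], [0.3, 21.4, 0.3]]
```

Request:
servo_tool:
  commands:
    - [[0,0,0],[0,20,0],0]
    - [[0,0,0],[0,22,0],0]
    - [[0,0,0],[0,22,0],0]
    - [[0,0,0],[0,18,0],0]
    - [[0,0,0],[0,3,0],0]
    - [[0,0,0],[0,0,0],0]
    - [[0,0,0],[0,0,0],0]

```text
t: 24.75
ee_pos: [501.8, 233.0, 213.6]
tool_rot: [-1.178, 1.262, -1.27]
contact_force: [0.3, 0.4, -0.3]
opening: 0.999
```

Request:
servo_tool:
  commands:
    - [[0,0,0],[-10,0,0],0]
    - [[0,0,0],[-10,0,0],0]
    - [[0,0,0],[-5,0,0],0]
    - [[0,0,0],[0,0,0],0]

```text
t: 25.15
ee_pos: [504.7, 261.4, 215.9]
tool_rot: [-1.175, 1.26, -1.269]
contact_force: [0.6, -1.6, -1.8]
opening: 0.998
```

Request:
servo_tool:
  commands:
    - [[0,0,0],[-3,0,0],0]
    - [[0,0,0],[-3,0,0],0]
    - [[0,0,0],[0,0,0],0]

```text
t: 25.45
ee_pos: [505.1, 267.0, 215.9]
tool_rot: [-1.175, 1.26, -1.27]
contact_force: [0.7, -0.4, -0.5]
opening: 1.001
```

Request:
servo_tool:
  commands:
    - [[0,0,0],[-3,0,0],0]
    - [[0,0,0],[-3,0,0],0]

```text
t: 25.65
ee_pos: [505.3, 267.5, 215.6]
tool_rot: [-1.179, 1.26, -1.279]
contact_force: [-0.0, -11.3, -0.9]
opening: 1.002
```

The finger met the stop at y≈267 with 11 N, as predicted. I'll back off so the finger leaves the grip, then rise.

Request:
servo_tool:
  commands:
    - [[0,0,0],[10,0,0],0]
    - [[0,0,0],[15,0,0],0]
    - [[0,0,0],[8,0,0],0]
    - [[0,0,0],[0,0,0],0]
    - [[0,0,0],[0,0,0],0]

```text
t: 26.15
ee_pos: [502.6, 231.8, 216.4]
tool_rot: [-1.176, 1.262, -1.278]
contact_force: [-0.4, -1.2, 0.4]
opening: 0.998
```

Request:
servo_tool:
  commands:
    - [[0,0,0],[0,-15,0],0]
    - [[0,0,0],[0,-25,0],0]
    - [[0,0,0],[0,-35,0],0]
    - [[0,0,0],[0,-35,0],0]
    - [[0,0,0],[0,-20,0],0]
    - [[0,0,0],[0,0,0],0]
    - [[0,0,0],[0,0,0],0]
    - [[0,0,0],[0,0,0],0]

```text
t: 26.95
ee_pos: [502.3, 235.2, 356.2]
tool_rot: [-1.177, 1.261, -1.277]
contact_force: [-0.1, 0.0, 0.2]
opening: 1.003
```

```bash
python3 -c "
from h import *
f=grab_frame('top');P=cloud(f);h=cv2.cvtColor(f['color'],cv2.COLOR_BGR2HSV)
s=np.s_[138:162,258:285];m=(h[s][...,0]>100)&(h[s][...,0]<125)&(h[s][...,1]>150)&(abs(P[s][...,2]-145)<6)
print('blue',P[s][m].mean(0).round(1))
for a,b in((635,655),(655,675),(675,690)):
    m=(abs(P[...,2]-117)<7)&(P[...,0]>a)&(P[...,0]<b)&(P[...,1]>0)&(P[...,1]<260);print(P[m][:,1].mean().round(1))
m=((h[...,0]<5)|(h[...,0]>172))&(h[...,1]>150)&(P[...,1]<-250)&(P[...,1]>-400)&(P[...,0]<600);print('red',np.median(P[m],0).round(1))
f=grab_frame('side');P=cloud(f);h=cv2.cvtColor(f['color'],cv2.COLOR_BGR2HSV)
m=(h[...,0]>4)&(h[...,0]<18)&(h[...,1]>190)&(P[...,2]>125)&(P[...,2]<170)&(abs(P[...,0]-495)<45)
print('grip',P[m].mean(0).round(1))
cv2.imwrite('pics/side11.png',cv2.resize(f['color'][60:360,100:500],None,fx=2,fy=2))
o=get_obs();print(o['t'],o['ee_pos'],np.abs(o['joint_vel']).max())
"
```

```text
blue [579.4 -44.  145.7]
218.0
219.1
217.0
red [ 446.1 -324.2   65.2]
grip [499.8 220.1 145.5]
27.05 [502.17436443 235.08517495 355.7117932 ] 0.005877842547209819
```

View pics/side11.png

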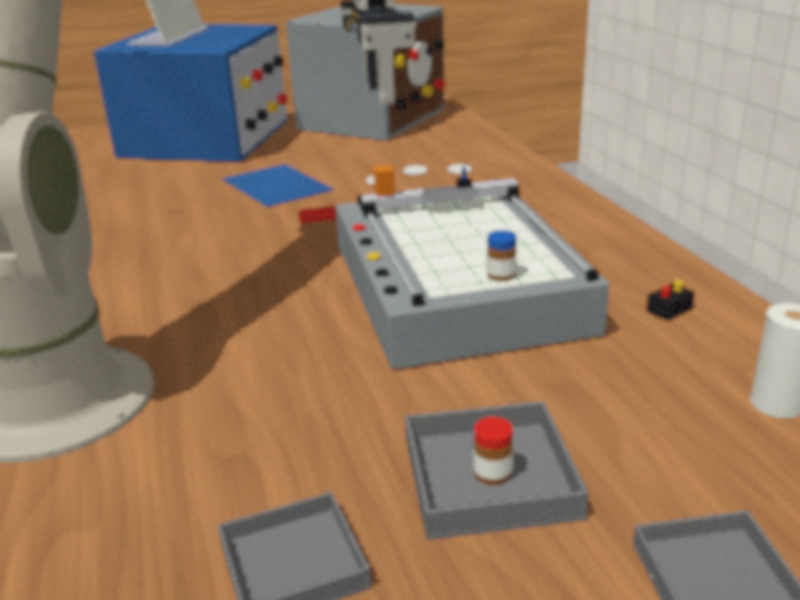

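The bar is back at the stop (y≈218, the same as when it first reached it). The red jar is upright in the tray at (493,450), blue is untouched at (502,256), and the gripper is clear. Handing in.

```bash
python3 -c "
from station import *
print(close_job())"
```

```text
the job is handed in; nothing more can be done
None
```

The job is done and handed in at about 27 s. The red jar was the one in the way. I stood it in the largest grey tray and then slid the pen arm to its stop at the green end.

**Last checks before handing in:**
- **Red jar:** upright near the tray's centre. Its cap top measured (446, -324) mm at 65 mm height, as expected for a jar on the tray floor.
- **Blue jar:** moved 0.4 mm at most, which is within the measuring error.
- **Pen arm:** at the stop. It travelled about 181 mm by camera and about 184 mm by tool position, so it must have started near 0.02 m.
- **Gripper:** open and clear of everything, with about 0 N on the tool.

**What did not go smoothly:**
- **Unclear stop:** the force reading was ambiguous when the arm first stopped. I pushed again to be sure and met a rigid stop. The wrist read about 40 N through the fingertips, against its 120 N limit.
- **Arm dragged back:** letting go after that push pulled the pen arm back about 6.5 mm. I nudged it home with one finger at 11 N, and it stayed there.

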